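Fill the sugar bowl with the scoop

TASK

Use the scoop to bring at least four of the five sugar lumps from the steel tray to the sugar bowl, and lay the scoop back flat on its wooden board. Do not touch the lumps with the gripper and do not spill any: each lump ends in the bowl or still in the tray. Leave the bowl where it stands, do not knock over the glass in the tray, and do not disturb the other things on the counter.

Things in the scene. Friction and masses are not known exactly. Their poses are not given: they have to be found in the camera images.
- scoop: Aluminium scoop, 0.16 kg, starts flat on the board. Origin: centre of the pan's flat underside; x out of the open front, z up. Pan 100 mm long (x -50 to 50), 110 mm wide outside, 104 inside, floor 2 mm thick. Rear wall at x = -50 36 mm high; side walls 36 mm high for x -50 to -5, 22 mm for x -5 to 20; none beyond.
- scoop_grip (a point): Place to pinch the scoop's black handle across, at (-95, 0, 75) mm in the scoop's frame, axes as the scoop's. The handle is a flat-sided bar 16 mm wide (y), 22 mm tall (z 64 to 86 mm), from x = -155 to -60 mm, parallel to the pan's floor, joined to the rear wall by a sloping neck at x = -70 to -48 mm.
- scoop_lip (a point): Middle of the pan's front edge, at (50, 0, 0) mm in the scoop's frame: the open front, a plain square lip 2 mm thick. Pushing it hard against something can turn the handle a few degrees in the fingers.
- tray: Fixed shallow steel tray, 260 mm (x) by 200 mm (y) outside, 35 mm high, walls and floor 3 mm thick; origin: centre of its underside. Its +x end is the end farther from the robot. The lumps and an upturned glass stand in its far half; the near part is empty.
- bowl: Loose white sugar bowl, 160 mm across the rim, 65 mm high, wall 5 mm, foot 72 mm across, 0.55 kg; origin: centre of its underside, z up.
- board: Fixed wooden board for the scoop, 150 mm (x) by 130 mm (y), 12 mm thick, flat on the counter; origin: centre of its underside. The scoop starts with its pan on it, the handle pointing roughly back towards the robot.
- lump1: White sugar lump, a cube of 30 x 30 x 28 mm with edges rounded by 8 mm, about 25 g (varies), lying in the tray; origin: its middle. Friction on scoop and tray about 0.4 (varies): it slides out only when the pan is tipped by well over 25 degrees.
- lump2: White sugar lump, a cube of 30 x 30 x 28 mm with edges rounded by 8 mm, about 25 g (varies), lying in the tray; origin: its middle. Friction on scoop and tray about 0.4 (varies): it slides out only when the pan is tipped by well over 25 degrees.
- lump3: White sugar lump, a cube of 30 x 30 x 28 mm with edges rounded by 8 mm, about 25 g (varies), lying in the tray; origin: its middle. Friction on scoop and tray about 0.4 (varies): it slides out only when the pan is tipped by well over 25 degrees.
- lump4: White sugar lump, a cube of 30 x 30 x 28 mm with edges rounded by 8 mm, about 25 g (varies), lying in the tray; origin: its middle. Friction on scoop and tray about 0.4 (varies): it slides out only when the pan is tipped by well over 25 degrees.
- lump5: White sugar lump, a cube of 30 x 30 x 28 mm with edges rounded by 8 mm, about 25 g (varies), lying in the tray; origin: its middle. Friction on scoop and tray about 0.4 (varies): it slides out only when the pan is tipped by well over 25 degrees.
- tray_glass: Tulip tea glass (clear; treat as solid) standing upside down on the tray floor in one of the far corners, 85 mm tall, 54 mm across its mouth, which is below; origin: centre of its underside (mouth). It may be nudged but must stay upright.
- glass_a: Tulip tea glass (clear; treat as solid), 85 mm tall, 54 mm across the mouth, 46 mm across the foot, standing upright on the counter; origin: centre of its foot. Bystander.
- glass_b: Tulip tea glass (clear; treat as solid), 85 mm tall, 54 mm across the mouth, 46 mm across the foot, standing upright on the counter; origin: centre of its foot. Bystander.
- pick_glass: Small glass of toothpicks on the counter, 46 mm across, 65 mm tall, picks to 90 mm; origin: centre of its underside. Bystander.
- saucers: Stack of white saucers, 104 mm across, 44 mm tall; origin: centre of its underside. Bystander.
- teapot: Steel teapot, body 116 mm across, 148 mm tall with its knob, handle and spout reach 95 mm to its -y and +y sides; origin: centre of its underside. Bystander.
- tea_tin: Dark tea tin, 70 mm across, 90 mm tall; origin: centre of its underside. Bystander.

How it is judged:
By the outcome, as a careful person would: the job done as asked, in the order asked, and still so for the second after the job is handed in, with the robot touching nothing.
It also fails if it takes over 64 s, if anything falls off the work surface, if the arm or the gripper's body presses on something with over 40 N, if the wrist force passes 120 N, or if a joint passes its speed limit or range.

ROBOT

A 6-joint arm with a two-finger parallel gripper is mounted at the origin on the work surface. World frame = base frame: x ahead of the robot, y to its left, z up, the work surface at z = 0. Lengths are in m, angles in degrees, forces in N, time in s.
With the tool pointing down it reaches from about 0.3 to 0.95 m from the base axis. Payload 3.1 kg.
Tool frame: the origin (TCP) lies at the very end of the fingers, on their centre line; the grasp point (between the pads) lies 19 mm behind it; z points along the fingers, y is the direction in which the jaws open and shut (so a half turn about z gives the same grasp; the last joint's range is limited). The gripper opens to 85 mm and grips with 20 to 120 N. Pads are 22 mm wide; open, the fingers measure 114 mm over their backs; the gripper's body (76 mm by 85 mm) begins 54 mm behind the grasp point. The pads swing forward as they close: fully open they stand 13 mm farther back than shut.
Start: joints at [-70.056, 17.653, 93.61, -0, 68.738, -3.994], TCP at [0.254, -0.571, 0.21] pointing down, gripper open.
Joint ranges: [-175.34, 175.34], [-45.06, 112.39], [2.9, 150.54], [-68.45, 248.45], [3.09, 151.38], [-168.51, 168.51]. Speed limits (degrees/s): [159.86, 159.86, 180, 180, 180, 180].

INTERFACE

Orientations are given as a 3x3 rotation matrix whose columns are the frame's x, y, z axes.
In Python, from rig import robot gives the robot as it stands. The module is installed in compiled form; this text tells all that it offers.
- The arm moves only by the tool move_arm, never from a script. Its argument "increments" is a list of rows, each a list of 6 numbers: the shift along the world's x, y, z in m, then the turn, a rotation vector about the world's x, y, z in rad. In form: [[dx, dy, dz, rx, ry, rz], ...]. A call has 1 to 20 rows; each row is the pose to reach, as a shift and turn from the pose commanded when the call began; what a row does not reach only later rows make up. A row lasts 1/10 s, in which the tool goes at most 50 mm and 8.59 degrees, less where a joint would pass 70% of its speed; a pose out of reach is approached as far as the arm can. A call with a gripper value outside its range is refused whole. "hand" is the gripper's target within -1 to 1 (fully open at 1, half-way at 0, shut at -1), set as the call begins (left out, the last holds). The fingers move at their own pace and stop on an object; "squeeze" is the grip in N (left out, the last holds). Time passes only in rows, so rows that repeat a pose let the fingers close. It gives the time, the measured TCP pose, the force and the opening at its end, in the units of the state.
- robot.observe(): the state, without advancing time (a new reading comes with each control period).
- robot.capture(name): name is "side" or "top" or "wrist"; returns (picture, depth): 384x512x3 uint8, blue, green, red; 384x512 float32, m along the optical axis (not along the pixel's ray), 0 where there is no reading.
- robot.camera_info(name): a dict with "fov_y" (degrees; the focal length in pixels is half the picture's height over the tangent of half this angle, whatever the lens; pixels are square), "cx", "cy" (the principal point, pixels), "position" and "rotation" of the camera in the world; the wrist camera has in their place "hand_eye" (4x4, takes a point from camera to tool coordinates, whose origin is the TCP and whose axes are the flange's). Camera axes: x right, y down, z forward; pixel columns grow to the right and rows downward; lengths in m; the calibration is good to about 2 mm. The wrist camera is an equidistant fisheye: a pixel r from the principal point sees the ray r / f radians off the axis. A picture is of the moment at which its call begins: read the wrist's pose just before it. camera_info takes no time and is no camera call.
- robot.close_job(): hands the job in, once; it reports no verdict.
The state is a dict: "time": time; "joint_pos": joint angles; "joint_vel": joint speeds; "joint_efforts": joint torques, N m; "ee_pos": TCP position; "tool_rot": TCP orientation; "ft_force": force on the tool from outside, world axes, zero at the start; "torque": the same for the moment, N m; "opening": opening from 0.0 (shut) to 1.0 (fully open).
Only numpy, scipy, OpenCV 4.12 (cv2) and the standard library are available. Lean on these libraries where they do the work, as an engineer would, in place of code of your own. Each camera call takes 0.05 s, during which the arm holds its last target.

## Working session

There is one attempt and no reset: what is moved stays moved. The work goes in short steps, Python scripts to look and compute and a tool call to move; the robot and the scene stay as the last step left them, time stands still between calls to the robot, and variables do not carry over. Pictures are saved under pics/ and viewed, and the job is handed in when it is done.

Besides the shell and the picture viewer there is one more tool, called after ">>>" in YAML: its name, and indented under it one key for each argument. move_arm: Moves the arm, as the interface text tells. Its arguments: {"type":"object","properties":{"increments":{"type":"array","items":{"type":"array","items":{"type":"number"}}},"hand":{"type":"number"},"squeeze":{"type":"number"}},"required":["increments"]}

```bash
ls; mkdir -p pics
python3 - <<'E'
from rig import robot
import cv2,numpy as np
s=robot.observe();print(s['time'],s['ee_pos'],s['tool_rot'],s['opening'],s['ft_force'])
for n in('side','top','wrist'):
    i=robot.camera_info(n);print(n,i)
for n in('side','top'):
    p,d=robot.capture(n);cv2.imwrite(f'pics/{n}0.png',p);np.savez(f'{n}0.npz',p=p,d=d)
E
```

```text
pics
0.0 [ 0.25326722 -0.5704258   0.20894081] [[ 9.13981780e-01  4.05754455e-01 -7.93064339e-04]
 [ 4.05755200e-01 -9.13979209e-01  2.17322871e-03]
 [ 1.56952911e-04 -2.30808142e-03 -9.99997324e-01]] 0.995545933305612 [ 0.42060088 -0.83569809  0.40816903]
side {'fov_y': 46.27800484376957, 'cx': 249.6523605979514, 'cy': 185.72807869106606, 'position': array([0.01072432, 0.57588395, 0.68211539]), 'rotation': array([[-0.71332164, -0.43120247,  0.55248228],
       [-0.70079008,  0.42975086, -0.56939219],
       [ 0.00809358, -0.79333387, -0.608733  ]])}
top {'fov_y': 43.8086958161057, 'cx': 249.60233586822838, 'cy': 190.37853972235536, 'position': array([4.80716026e-01, 2.26365561e-05, 1.20323968e+00]), 'rotation': array([[ 0.00885311, -0.99723137,  0.07383233],
       [-0.99991703, -0.00951948, -0.00867838],
       [ 0.00935719, -0.07374937, -0.99723291]])}
wrist {'fov_y': 65.70646984690485, 'cx': 255.5088546396795, 'cy': 193.33923163803564, 'hand_eye': array([[-7.14310059e-04, -9.54182943e-01, -2.99222996e-01,
         7.60498016e-02],
       [ 9.99999579e-01, -8.53837077e-04,  3.35559157e-04,
         2.49251495e-04],
       [-5.75672512e-04, -2.99222630e-01,  9.54183151e-01,
        -1.63515412e-01],
       [ 0.00000000e+00,  0.00000000e+00,  0.00000000e+00,
         1.00000000e+00]])}
```

View pics/top0.png

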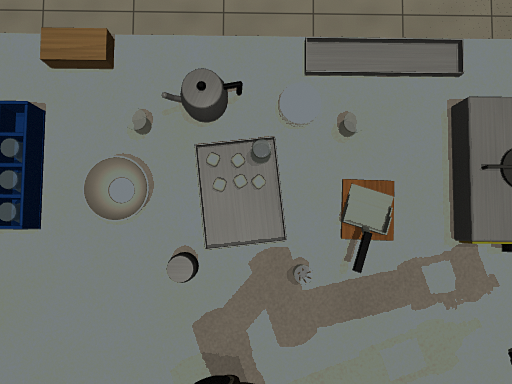

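View pics/side0.png

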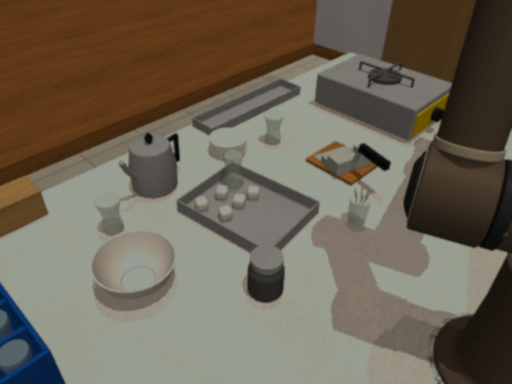

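The top view shows the bowl (117,187), tray corners about (196,145),(273,138),(285,238),(206,248), and lumps at (212,160),(237,160),(219,185),(240,181),(259,182). The glass is at (261,150), and the scoop pan is at (368,208) with its handle running to (358,270). Measuring next.

```bash
cat > h.py <<'E'
import numpy as np,cv2
from rig import robot
def K(i): 
    return 192/np.tan(np.radians(i['fov_y']/2))
def onplane(n,u,v,z):
    i=robot.camera_info(n);f=K(i)
    d=i['rotation']@np.array([(u-i['cx'])/f,(v-i['cy'])/f,1.]);p=i['position']
    return p+d*(z-p[2])/d[2]
def cloud(n,D):
    i=robot.camera_info(n);f=K(i);v,u=np.mgrid[:384,:512]
    c=np.stack([(u-i['cx'])/f*D,(v-i['cy'])/f*D,D],-1)
    return c@i['rotation'].T+i['position']
def proj(n,P):
    i=robot.camera_info(n);f=K(i);c=(np.asarray(P)-i['position'])@i['rotation']
    return c[...,:2]/c[...,2:]*f+[i['cx'],i['cy']]
E
python3 - <<'E'
from h import *
z=np.load('top0.npz');p=z['p'];d=z['d'];C=cloud('top',d)
np.set_printoptions(precision=4,suppress=True)
for nm,(u,v) in dict(counter=(330,300),board=(385,235),pan=(368,208),tray=(235,215),bowl=(121,190),lump=(237,160),handle=(360,260)).items(): print(nm,C[v,u])
cv2.imwrite('pics/c1.png',cv2.resize(p[120:290,180:420],None,fx=3.3,fy=3.3,interpolation=cv2.INTER_CUBIC))
hsv=cv2.cvtColor(p,cv2.COLOR_BGR2HSV)
# lumps
m=((p.min(-1)>150)).astype(np.uint8)
print(p[160,237],p[215,235],p[208,368],p[260,360],p[150,261])
m=(C[...,2]>0.018)&(C[...,2]<0.2)
m=m.astype(np.uint8)
n,l,st,ce=cv2.connectedComponentsWithStats(m)
for k in range(1,n):
    if st[k,4]>30:
        q=C[l==k];print(st[k],q.mean(0),'min',q.min(0),'max',q.max(0))
E
```

```text
counter [ 0.2984 -0.2127  0.0016]
board [ 0.4607 -0.3485  0.0124]
pan [ 0.5274 -0.3057  0.0161]
tray [0.5073 0.0257 0.003 ]
bowl [0.5672 0.3121 0.0063]
lump [0.6426 0.0217 0.0301]
handle [ 0.4043 -0.2653  0.097 ]
[126 124 117] [111 116 118] [115 124 117] [17 17 18] [96 97 94]
[  40   28   73   40 2725] [0.9115 0.416  0.0645] min [0.8765 0.3404 0.0181] max [0.9593 0.5027 0.0777]
[305  37 159  38 989] [ 0.9145 -0.3523  0.0263] min [ 0.8664 -0.548   0.018 ] max [ 0.9612 -0.1468  0.0374]
[ 162   69   81   53 2224] [0.7854 0.0987 0.1066] min [0.7392 0.0105 0.0185] max [0.8426 0.1947 0.1518]
[ 279   83   42   43 1429] [ 0.7825 -0.1314  0.0434] min [ 0.7329 -0.1828  0.0184] max [ 0.8352 -0.0805  0.0512]
[ 451   97   61  155 8629] [ 0.6152 -0.5534  0.0974] min [ 0.4255 -0.6305  0.018 ] max [ 0.7889 -0.5152  0.1435]
[   0  101   43  128 4681] [0.6208 0.5359 0.0727] min [0.4705 0.5087 0.018 ] max [0.7681 0.5863 0.1068]
[124 108  26  26 481] [0.7293 0.2612 0.0761] min [0.706  0.2372 0.018 ] max [0.7575 0.2897 0.0921]
[340 111  26  25 464] [ 0.7292 -0.255   0.0757] min [ 0.7055 -0.2839  0.0182] 
[... 365 characters left out ...]
[0.5707 0.323  0.0433] min [0.489  0.2322 0.018 ] max [0.647  0.3911 0.0734]
[233 174  14  14 136] [0.5915 0.014  0.0295] min [ 0.5757 -0.0011  0.0185] max [0.609  0.0313 0.0377]
[252 175  14  14 133] [ 0.59   -0.0315  0.0294] min [ 0.5739 -0.0482  0.0203] max [ 0.6063 -0.0159  0.037 ]
[213 178  13  14 134] [0.5821 0.0652 0.0299] min [0.5662 0.0507 0.0181] max [0.5981 0.0806 0.0372]
[341 195  52  78 714] [ 0.4576 -0.2823  0.0697] min [ 0.3767 -0.3606  0.0181] max [ 0.5582 -0.2353  0.1033]
[167 252  31  31 740] [0.3837 0.1455 0.0825] min [0.3465 0.1154 0.0188] max [0.4153 0.1819 0.0972]
[293 264  20  20 312] [ 0.3689 -0.1367  0.0649] min [ 0.3465 -0.1597  0.024 ] max [ 0.3894 -0.1159  0.0922]
```

View pics/c1.png

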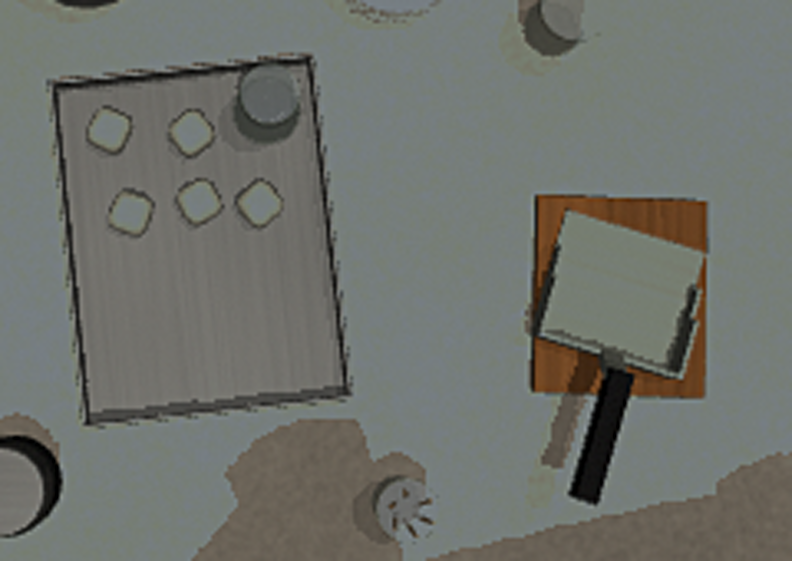

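Run:
```python
from h import *
np.set_printoptions(precision=4,suppress=True)
z=np.load('top0.npz');p=z['p'];d=z['d'];C=cloud('top',d)
# handle
m=(p.max(-1)<45);m[:195]=0;m[280:]=0;m[:,:335]=0;m[:,:400]&=True;m[:,400:]=0
m&=(C[...,2]>0.08)
n,l,st,ce=cv2.connectedComponentsWithStats(m.astype(np.uint8))
k=1+np.argmax(st[1:,4]);vu=np.argwhere(l==k)[:,::-1].astype(np.float32)
r=cv2.minAreaRect(vu);b=cv2.boxPoints(r)
print('handle',st[k]);hp=[onplane('top',u,v,0.098) for u,v in b];print(np.array(hp))
q=C[l==k];print('h z',np.percentile(q[:,2],[5,50,95]))
P=np.array([onplane('top',u,v,0.098)[:2] for u,v in vu]);c=P.mean(0);w,V=np.linalg.eigh(np.cov((P-c).T));ax=V[:,1]*np.sign(V[0,1])
t=(P-c)@ax;print('c',c,'yaw',np.degrees(np.arctan2(ax[1],ax[0])),'ext',t.min(),t.max(), 'w',np.ptp((P-c)@V[:,0]))
# tray rim edges from crop corners
for uv in[(53,85),(311,57),(348,395),(87,423)]:
    u,v=uv[0]/3.3+180,uv[1]/3.3+120;print('traycorner',onplane('top',u,v,0.035))
for uv in[(537,195),(708,202),(706,398),(531,390)]:
    u,v=uv[0]/3.3+180,uv[1]/3.3+120;print('board',onplane('top',u,v,0.012))
for uv in[(565,210),(705,253)]:
    u,v=uv[0]/3.3+180,uv[1]/3.3+120;print('lip',onplane('top',u,v,0.014))
# bowl rim
m=(C[...,2]>0.058)&(C[...,2]<0.075);m[:,:78]=0;m[:,165:]=0;m[:145]=0;m[230:]=0
q=C[m][:,:2];
A=np.c_[2*q,np.ones(len(q))];s=np.linalg.lstsq(A,(q**2).sum(1),rcond=None)[0];print('bowl',s[:2],np.sqrt(s[2]+s[:2]@s[:2]))
m=(C[...,2]>0.08)&(C[...,2]<0.1);m[:,:245]=0;m[:,275:]=0;m[:135]=0;m[165:]=0
print('glass',m.sum(),C[m].mean(0),C[m].min(0),C[m].max(0))
```

```text
handle [353 232  19  41 351]
[[ 0.382  -0.2466  0.098 ]
 [ 0.4717 -0.2731  0.098 ]
 [ 0.4662 -0.293   0.098 ]
 [ 0.3766 -0.2664  0.098 ]]
h z [0.0851 0.0978 0.1018]
c [ 0.4237 -0.2699] yaw -16.847980426641946 ext -0.046232600154019025 0.04713156371139284 w 0.020655009597692155
traycorner [0.6764 0.123  0.035 ]
traycorner [ 0.6996 -0.07    0.035 ]
traycorner [ 0.4476 -0.0986  0.035 ]
traycorner [0.4254 0.0937 0.035 ]
board [ 0.5996 -0.2439  0.012 ]
board [ 0.5955 -0.3743  0.012 ]
board [ 0.447  -0.3708  0.012 ]
board [ 0.4518 -0.2385  0.012 ]
lip [ 0.5881 -0.2647  0.014 ]
lip [ 0.5564 -0.3708  0.014 ]
bowl [0.5675 0.3105] 0.07556858951559388
glass 283 [ 0.6632 -0.0362  0.0879] [ 0.642  -0.0571  0.0811] [ 0.6857 -0.0144  0.0951]
```

Run:
```python
from h import *
z=np.load('side0.npz');p=z['p'];d=z['d'];C=cloud('side',d)
cv2.imwrite('pics/s1.png',cv2.resize(p[120:310,80:400],None,fx=2.5,fy=2.5,interpolation=cv2.INTER_CUBIC))
np.set_printoptions(precision=4,suppress=True)
m=(C[...,2]>0.06)&(C[...,2]<0.075)&(np.hypot(C[...,0]-.57,C[...,1]-.315)<.1)
q=C[m][:,:2];A=np.c_[2*q,np.ones(len(q))];s=np.linalg.lstsq(A,(q**2).sum(1),rcond=None)[0];print('bowl',s[:2],np.sqrt(s[2]+s[:2]@s[:2]))
m=(C[...,2]>0.08)&(C[...,2]<0.12)&(np.hypot(C[...,0]-.41,C[...,1]+.27)<.1)
q=C[m];print('h',len(q),q.mean(0),q.min(0),q.max(0))
```

```text
bowl [0.5679 0.31  ] 0.07642956533056852
h 371 [ 0.4199 -0.2676  0.0927] [ 0.3754 -0.293   0.08  ] [ 0.4709 -0.2497  0.101 ]
```

View pics/s1.png

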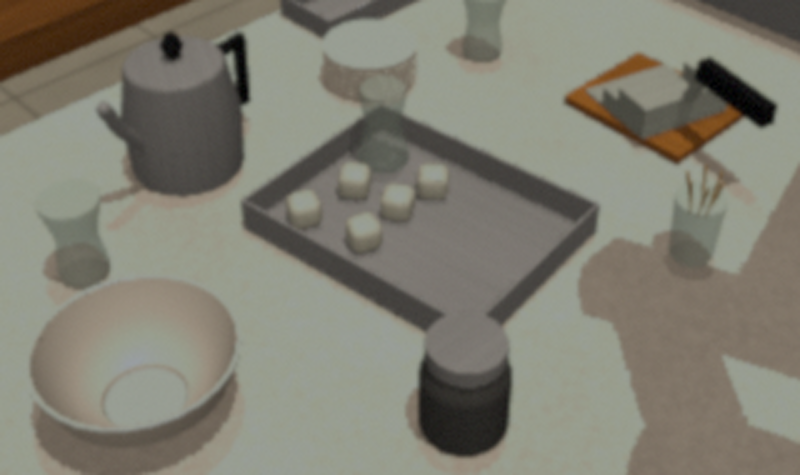

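>>> move_arm:
  increments:
    - [0.03,0.05,0.0,0,0,-0.12]
    - [0.06,0.1,0.0,0,0,-0.24]
    - [0.09,0.148,0,0,0,-0.36]
    - [0.12,0.197,0,0,0,-0.48]
    - [0.15,0.246,0,0,0,-0.6]
    - [0.17,0.28,0,0,0,-0.68]
    - [0.1806,0.2964,-0.02,0,0,-0.712]
    - [0.1806,0.2964,-0.04,0,0,-0.712]
    - [0.1806,0.2964,-0.04,0,0,-0.712]
    - [0.1806,0.2964,-0.04,0,0,-0.712]
  hand: 1
  squeeze: 120

```text
time: 1.1
ee_pos: [0.4337, -0.2748, 0.1698]
tool_rot: [[0.957, -0.29, -0.001], [-0.29, -0.957, 0.001], [-0.001, -0.0, -1.0]]
ft_force: [0.2, -0.8, 0.3]
opening: 0.998
```

Run:
```python
from h import *
s=robot.observe();print(s['time'],s['ee_pos'],s['joint_pos'],s['ft_force']);print(s['tool_rot'])
p,d=robot.capture('wrist');np.savez('w1.npz',p=p,d=d,pos=s['ee_pos'],R=s['tool_rot']);cv2.imwrite('pics/w1.png',p)
```

```text
1.1 [ 0.43368787 -0.27475096  0.16979945] [-3.72005775e+01  7.97426450e+00  1.10532601e+02 -2.59713314e-02
  6.15743074e+01  6.96512286e+01] [ 0.20621514 -0.79897757  0.3160122 ]
[[ 9.57119374e-01 -2.89690572e-01 -1.36944993e-03]
 [-2.89690095e-01 -9.57120347e-01  5.39022447e-04]
 [-1.46687811e-03 -1.19192748e-04 -9.99998917e-01]]
```

View pics/w1.png

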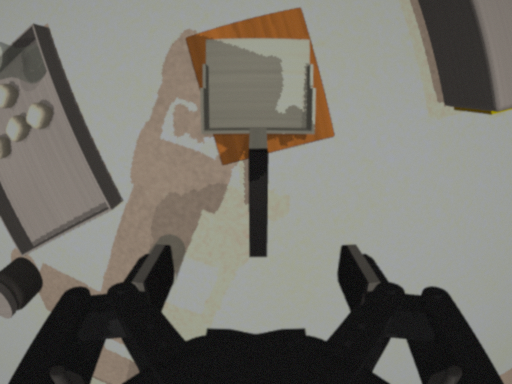

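Wrist view: the handle runs from (258,148) to (258,257) and is parallel to the tool axis. The fingertips sit at columns 165 and 352, so they are centred. I'll check the along-handle position.

```bash
cat >> h.py <<'E'
def wray(u,v,pos,R,z):
    i=robot.camera_info('wrist');f=K(i);a=np.array([u-i['cx'],v-i['cy']]);r=np.hypot(*a);t=r/f
    c=np.r_[a/r*np.sin(t),np.cos(t)];H=i['hand_eye'];d=R@(H[:3,:3]@c);o=R@H[:3,3]+pos
    return o+d*(z-o[2])/d[2]
E
python3 - <<'E'
from h import *
z=np.load('w1.npz')
a=np.array([np.cos(np.radians(-16.85)),np.sin(np.radians(-16.85))])
for n,u,v,h in[('rear',258,257,.098),('front',258,148,.098),('lip',257,39,.014),('pancornL',206,40,.014),('pancornR',309,40,.014),('rearwalltop',258,132,.048)]:
    P=wray(u,v,z['pos'],z['R'],h);print(n,P,'along from tcp',(P[:2]-z['pos'][:2])@a,'lat',(P[:2]-z['pos'][:2])@[-a[1],a[0]])
E
```

```text
rear [ 0.3775461  -0.26061053  0.098     ] along from tcp -0.05783027565968161 lat -0.0027403181141471373
front [ 0.47163707 -0.28888405  0.098     ] along from tcp 0.04041663329175844 lat -0.0025260874412495735
lip [ 0.57276138 -0.31914191  0.014     ] along from tcp 0.14597013133558492 lat -0.002172275730750466
pancornL [ 0.58882658 -0.2675735   0.014     ] along from tcp 0.14639760676462596 lat 0.05183891614776022
pancornR [ 0.5573684  -0.37214282  0.014     ] along from tcp 0.14660123428052613 lat -0.05735960820104062
rearwalltop [ 0.47908893 -0.29156808  0.048     ] along from tcp 0.04832657873475471 lat -0.0029348334868281893
```

>>> move_arm:
  increments:
    - [0.0,-0.002,-0.035,0,0,0]
    - [0.0,-0.002,-0.07,0,0,0]
    - [0.0,-0.002,-0.092,0,0,0]
    - [0.0,-0.002,-0.102,0,0,0]
    - [0.0,-0.002,-0.102,0,0,0]
    - [0.0,-0.002,-0.102,0,0,0]

```text
time: 1.75
ee_pos: [0.4351, -0.2783, 0.0695]
tool_rot: [[0.957, -0.291, 0.002], [-0.291, -0.957, -0.002], [0.002, 0.001, -1.0]]
ft_force: [-0.0, -0.2, 0.6]
opening: 1.003
```

>>> move_arm:
  increments:
    - [0,0,0,0,0,0]
    - [0,0,0,0,0,0]
    - [0,0,0,0,0,0]
    - [0,0,0,0,0,0]
    - [0,0,0,0,0,0]
    - [0,0,0,0,0,0]
    - [0,0,0,0,0,0]
    - [0,0,0,0,0,0]
    - [0,0,0,0,0,0]
    - [0,0,0,0,0,0]
  hand: -1
  squeeze: 120

```text
time: 2.75
ee_pos: [0.4341, -0.2768, 0.0688]
tool_rot: [[0.957, -0.29, -0.0], [-0.29, -0.957, 0.0], [-0.0, -0.0, -1.0]]
ft_force: [-2.2, 1.2, 4.9]
opening: 0.137
```

Run:
```python
from h import *
s=robot.observe();print(s['time'],s['ee_pos'],s['joint_pos'],s['ft_force'],s['opening'])
p,d=robot.capture('wrist');np.savez('w2.npz',p=p,d=d,pos=s['ee_pos'],R=s['tool_rot']);cv2.imwrite('pics/w2.png',p)
```

```text
2.75 [ 0.4340913  -0.27679719  0.06878702] [-3.73663228e+01  1.64269895e+01  1.14024512e+02 -8.15963359e-03
  4.95743331e+01  6.94863356e+01] [-2.19307296  1.15978261  4.86038926] 0.13683181271764897
```

View pics/w2.png

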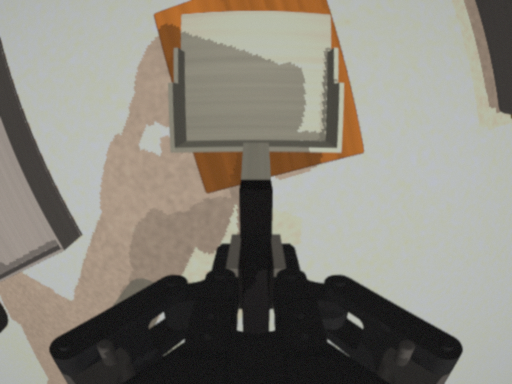

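The handle is gripped: it sits between the pads at column 256, with the lip at row 12, columns 183–328. Next I'll plan the path to the tray.

```bash
cat > plan.py <<'E'
import numpy as np
from scipy.spatial.transform import Rotation as Ro
# pose: scoop lip point (x,y,z), yaw deg, tilt deg (+ = lip down) -> TCP pose
L=np.array([-0.1455,0,0.056])
def pose(lip,yaw,tilt):
    R=Ro.from_euler('ZY',[yaw,tilt],degrees=True)
    return np.array(lip)+R.apply(L),R
TO=np.array([.5623,.0120]);TY=6.58
def tray(x,y): 
    c,s=np.cos(np.radians(TY)),np.sin(np.radians(TY));return TO+[c*x-s*y,s*x+c*y]
def inc(a,b): # a start pose tuple(lip,yaw,tilt)
    pa,Ra=pose(*a);pb,Rb=pose(*b);return np.r_[pb-pa,(Rb*Ra.inv()).as_rotvec()]
def show(a,bs):
    pr=np.zeros(6)
    for b in bs:
        r=inc(a,b);d=np.linalg.norm((r-pr)[:3])*1e3;print([float(round(v,4)) for v in r],'step %.0fmm %.1fdeg'%(d,np.degrees(np.linalg.norm((r-pr)[3:]))));pr=r
def interp(a,b,n,k0=1):
    return [(np.array(a[0])+(np.array(b[0])-np.array(a[0]))*k/n,a[1]+(b[1]-a[1])*k/n,a[2]+(b[2]-a[2])*k/n) for k in range(k0,n+1)]
def fromtcp(p,yaw,tilt=0):
    R=Ro.from_euler('ZY',[yaw,tilt],degrees=True);return (np.array(p)-R.apply(L),yaw,tilt)
E
python3 - <<'E'
from plan import *
G=fromtcp([.4346,-.2766,.068],-16.85);print('lip now',G[0])
up=(G[0]+[0,0,.12],-16.85,0)
x,y=tray(-.015,.030);over=([x,y,.12],TY,0);low=([x,y,.020],TY,2);
show(G,interp(G,up,4)+interp(up,over,10)); print(); show(over,interp(over,low,5)+[([x,y,.008],TY,2)])
print(over,pose(*low)[0])
E
```

```text
lip now [ 0.57385323 -0.31877566  0.012     ]
[0.0, 0.0, 0.03, 0.0, 0.0, 0.0] step 30mm 0.0deg
[0.0, 0.0, 0.06, 0.0, 0.0, 0.0] step 30mm 0.0deg
[0.0, 0.0, 0.09, 0.0, 0.0, 0.0] step 30mm 0.0deg
[0.0, 0.0, 0.12, 0.0, 0.0, 0.0] step 30mm 0.0deg
[-0.0046, 0.0302, 0.1188, 0.0, 0.0, 0.0409] step 31mm 2.3deg
[-0.009, 0.0603, 0.1176, 0.0, 0.0, 0.0818] step 30mm 2.3deg
[-0.0131, 0.0903, 0.1164, 0.0, 0.0, 0.1227] step 30mm 2.3deg
[-0.017, 0.1203, 0.1152, 0.0, 0.0, 0.1636] step 30mm 2.3deg
[-0.0206, 0.1503, 0.114, 0.0, 0.0, 0.2045] step 30mm 2.3deg
[-0.024, 0.1802, 0.1128, 0.0, 0.0, 0.2454] step 30mm 2.3deg
[-0.0272, 0.2102, 0.1116, 0.0, 0.0, 0.2863] step 30mm 2.3deg
[-0.0301, 0.2401, 0.1104, 0.0, 0.0, 0.3271] step 30mm 2.3deg
[-0.0328, 0.27, 0.1092, 0.0, 0.0, 0.368] step 30mm 2.3deg
[-0.0352, 0.3, 0.108, 0.0, 0.0, 0.4089] step 30mm 2.3deg

[0.0004, 0.0, -0.019, -0.0008, 0.0069, -0.0] step 19mm 0.4deg
[0.0008, 0.0001, -0.038, -0.0016, 0.0139, 0.0] step 19mm 0.4deg
[0.0012, 0.0001, -0.057, -0.0024, 0.0208, 0.0] step 19mm 0.4deg
[0.0016, 0.0002, -0.076, -0.0032, 0.0277, 0.0] step 19mm 0.4deg
[0.002, 0.0002, -0.095, -0.004, 0.0347, -0.0] step 19mm 0.4deg
[0.002, 0.0002, -0.107, -0.004, 0.0347, -0.0] step 12mm 0.0deg
([np.float64(0.543961095884639), np.float64(0.04008352890659571), 0.12], 6.58, 0) [0.40144908 0.02364474 0.08104376]
```

>>> move_arm:
  increments:
    - [0,0,0.02,0,0,0]
    - [0,0,0.05,0,0,0]
    - [0,0,0.09,0,0,0]
    - [0,0,0.12,0,0,0]
    - [-0.0046,0.03,0.119,0,0,0.041]
    - [-0.009,0.06,0.118,0,0,0.082]
    - [-0.013,0.09,0.116,0,0,0.123]
    - [-0.017,0.12,0.115,0,0,0.164]
    - [-0.0206,0.15,0.114,0,0,0.205]
    - [-0.024,0.18,0.113,0,0,0.245]
    - [-0.027,0.21,0.112,0,0,0.286]
    - [-0.03,0.24,0.11,0,0,0.327]
    - [-0.033,0.27,0.109,0,0,0.368]
    - [-0.035,0.3,0.108,0,0,0.409]
    - [-0.035,0.3,0.108,0,0,0.409]
    - [-0.035,0.3,0.108,0,0,0.409]

```text
time: 4.4
ee_pos: [0.3987, 0.0235, 0.1758]
tool_rot: [[0.993, 0.116, -0.001], [0.116, -0.993, -0.0], [-0.001, 0.0, -1.0]]
ft_force: [0.6, 0.5, -2.5]
opening: 0.136
```

Run:
```python
from h import *
s=robot.observe();print(s['time'],s['ee_pos'],s['joint_pos'],s['ft_force'],s['opening'])
p,d=robot.capture('wrist');np.savez('w3.npz',p=p,d=d,pos=s['ee_pos'],R=s['tool_rot']);cv2.imwrite('pics/w3.png',p)
```

```text
4.4 [0.39868935 0.02351067 0.17577619] [-2.85243242e+00 -6.00971273e+00  1.24007586e+02 -3.41530427e-02
  6.20412737e+01  8.04747808e+01] [ 0.57447972  0.53624452 -2.5449329 ] 0.13611168969531237
```

View pics/w3.png

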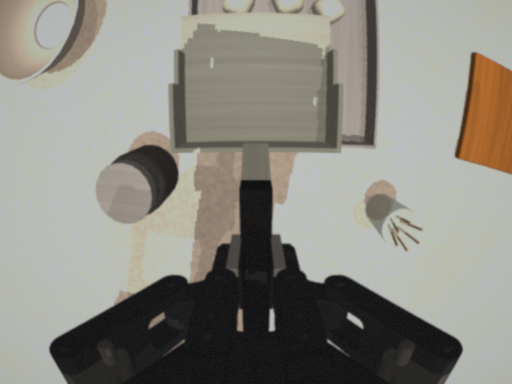

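The scoop pose in the hand is unchanged (lip at row 13, columns 183–330), and it is above the empty near part of the tray. Lowering.

>>> move_arm:
  increments:
    - [0.0004,0.0,-0.02,-0.0008,0.007,0]
    - [0.0008,0.0,-0.045,-0.0016,0.014,0]
    - [0.0012,0.0,-0.07,-0.0024,0.021,0]
    - [0.0016,0.0,-0.09,-0.0032,0.028,0]
    - [0.002,0.0,-0.103,-0.004,0.035,0]
    - [0.002,0.0,-0.109,-0.004,0.035,0]
    - [0.002,0.0,-0.111,-0.004,0.035,0]
    - [0.002,0.0,-0.112,-0.004,0.035,0]

```text
time: 5.25
ee_pos: [0.4018, 0.0226, 0.0646]
tool_rot: [[0.993, 0.113, -0.034], [0.113, -0.994, -0.004], [-0.034, 0.0, -0.999]]
ft_force: [-0.5, -1.1, -0.5]
opening: 0.14
```

Run:
```python
from h import *
s=robot.observe();print(s['time'],s['ee_pos'],s['ft_force'],s['torque'])
p,d=robot.capture('side');cv2.imwrite('pics/s3.png',cv2.resize(p[130:300,120:370],None,fx=3,fy=3,interpolation=cv2.INTER_CUBIC))
p,d=robot.capture('wrist');cv2.imwrite('pics/w4.png',p)
```

```text
5.25 [0.40175316 0.02259056 0.06455183] [-0.51694933 -1.12916228 -0.53336809] [-0.06426641  0.02121402  0.01001031]
```

View pics/s3.png

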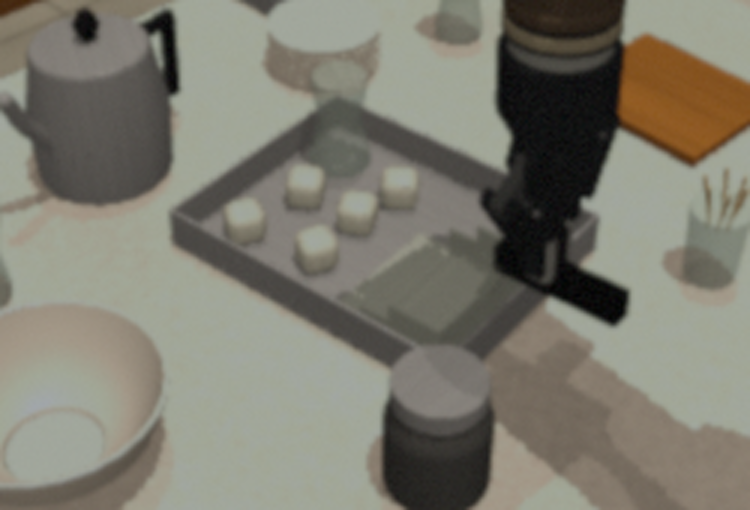

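View pics/w4.png

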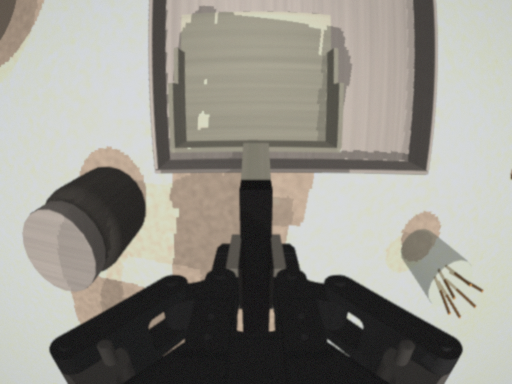

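The side and wrist views show the pan inside the tray, parallel to its walls, with the lip ahead of no lump yet. I'll lower it to contact.

>>> move_arm:
  increments:
    - [0,0,-0.001,0,0,0]
    - [0,0,-0.001,0,0,0]
    - [0,0,-0.001,0,0,0]

```text
time: 5.65
ee_pos: [0.4019, 0.0231, 0.0637]
tool_rot: [[0.993, 0.115, -0.033], [0.114, -0.993, -0.004], [-0.034, 0.0, -0.999]]
ft_force: [-0.1, -0.8, -0.5]
opening: 0.14
```

>>> move_arm:
  increments:
    - [0,0,-0.001,0,0,0]
    - [0,0,-0.001,0,0,0]
    - [0,0,-0.001,0,0,0]

```text
time: 5.95
ee_pos: [0.4013, 0.0232, 0.0623]
tool_rot: [[0.993, 0.115, -0.035], [0.115, -0.993, -0.004], [-0.035, 0.0, -0.999]]
ft_force: [-1.1, 0.1, 1.6]
opening: 0.137
```

>>> move_arm:
  increments:
    - [0.004,0.0005,0,0,0,0]
    - [0.0099,0.0011,0,0,0,0]
    - [0.0179,0.0021,0,0,0,0]
    - [0.0258,0.003,0,0,0,0]
    - [0.0338,0.0039,0,0,0,0]
    - [0.0417,0.0048,0,0,0,0]
    - [0.0497,0.0057,0,0,0,0]
    - [0.0576,0.0067,0,0,0,0]
    - [0.0656,0.0076,0,0,0,0]
    - [0.0735,0.0085,0,0,0,0]
    - [0.0795,0.0092,0,0,0,0]

```text
time: 7.05
ee_pos: [0.4815, 0.0324, 0.0622]
tool_rot: [[0.993, 0.115, -0.035], [0.114, -0.993, -0.004], [-0.035, -0.0, -0.999]]
ft_force: [-1.6, 0.5, 2.2]
opening: 0.135
```

```bash
cat > snap.py <<'E'
from h import *
import sys
t=sys.argv[1]
s=robot.observe();print(s['time'],s['ee_pos'],s['ft_force'])
p,d=robot.capture('side');a=cv2.resize(p[130:300,120:370],(400,272),interpolation=cv2.INTER_CUBIC)
q,d=robot.capture('wrist');np.savez('w%s.npz'%t,p=q,d=d,pos=s['ee_pos'],R=s['tool_rot']);q=cv2.resize(q,(800,600))[:330]
p,d=robot.capture('top');b=cv2.resize(p[120:260,80:286],(400,272),interpolation=cv2.INTER_CUBIC)
cv2.imwrite('pics/m%s.png'%t,np.vstack([np.hstack([a,b]),q]) [:600])
E
python3 snap.py 5
```

```text
7.05 [0.48152023 0.03242718 0.06222442] [-1.58852686  0.53047811  2.15085499]
```

View pics/m5.png

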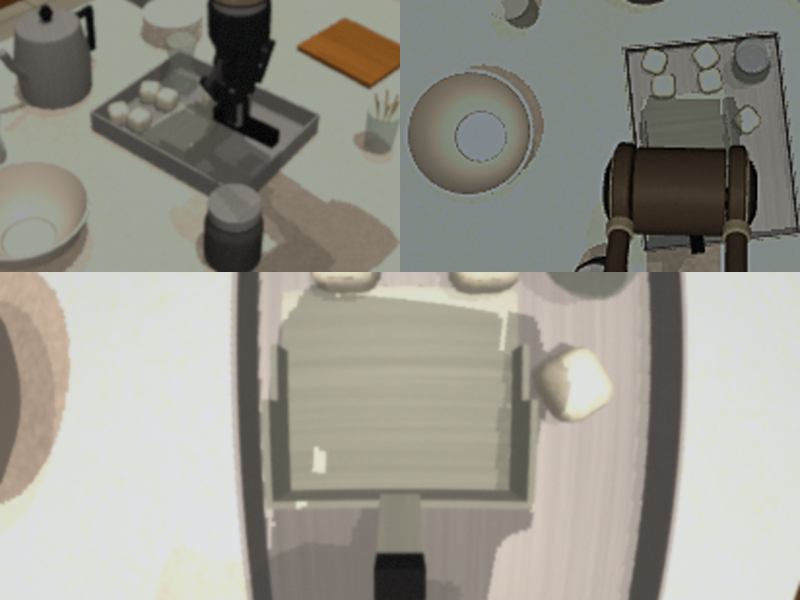

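Four lumps stand 2x2 in front of the lip. The fifth is outside the right side wall, and the glass is untouched at top-panel (750,58). Continuing slowly to the far wall.

>>> move_arm:
  increments:
    - [0.004,0.0005,0,0,0,0]
    - [0.0089,0.001,0,0,0,0]
    - [0.0139,0.0016,0,0,0,0]
    - [0.0189,0.0022,0,0,0,0]
    - [0.0238,0.0028,0,0,0,0]
    - [0.0288,0.0033,0,0,0,0]

```text
time: 7.8
ee_pos: [0.5099, 0.0357, 0.0622]
tool_rot: [[0.993, 0.115, -0.035], [0.114, -0.993, -0.004], [-0.035, -0.0, -0.999]]
ft_force: [-1.2, -0.3, 1.5]
opening: 0.14
```

```bash
python3 snap.py 6
```

```text
7.8 [0.50990841 0.03570825 0.06215214] [-1.2242912  -0.28084124  1.48543153]
```

View pics/m6.png

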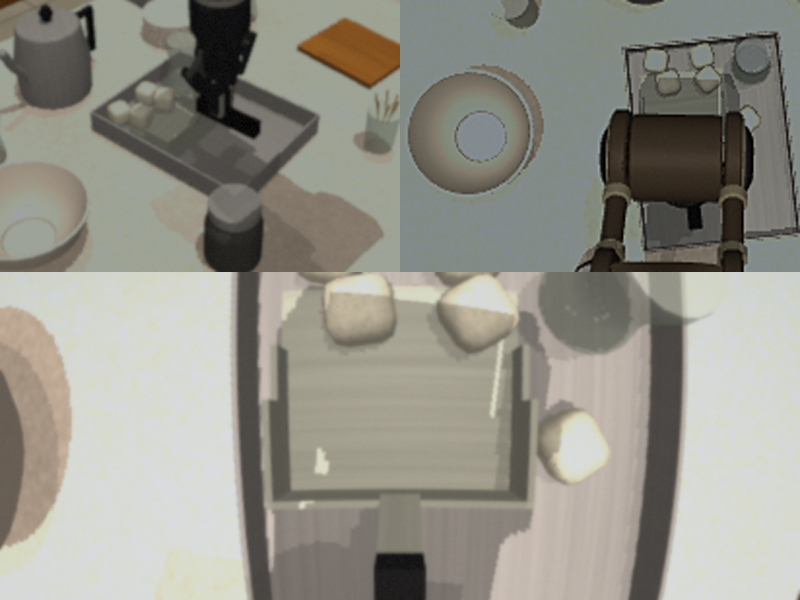

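Two lumps are already on the pan floor at (360,310) and (478,312), and the other two are against the far wall. I'll continue with a 3 mm shift to the right.

>>> move_arm:
  increments:
    - [0.0042,-0.001,0,0,0,0]
    - [0.0091,-0.001,0,0,0,0]
    - [0.0141,-0.0014,0,0,0,0]
    - [0.0182,-0.0009,0,0,0,0]
    - [0.0221,-0.0004,0,0,0,0]

```text
time: 8.45
ee_pos: [0.532, 0.0352, 0.0622]
tool_rot: [[0.993, 0.114, -0.035], [0.114, -0.993, -0.004], [-0.035, 0.0, -0.999]]
ft_force: [-3.2, -0.3, 2.4]
opening: 0.144
```

```bash
python3 snap.py 7
```

```text
8.45 [0.53198229 0.03515417 0.06216907] [-3.20075757 -0.28216085  2.4496733 ]
```

View pics/m7.png

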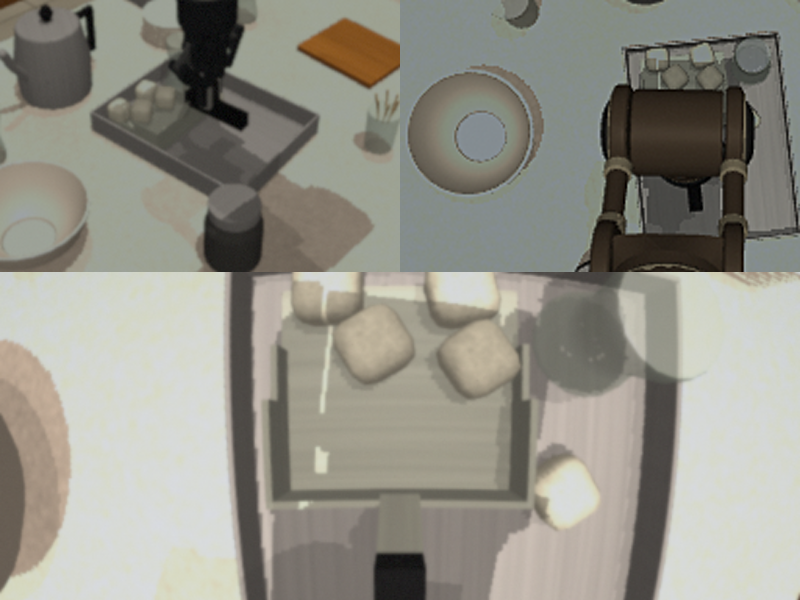

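All four lumps are at least partly over the lip (rear pair at (373,345) and (478,358), front pair at (327,297) and (462,297)). About 10 mm is left to the wall.

>>> move_arm:
  increments:
    - [0.003,0.0003,0,0,0,0]
    - [0.006,0.0007,0,0,0,0]
    - [0.0085,0.001,0,0,0,0]
    - [0.0085,0.001,0,0,0,0]

```text
time: 9.0
ee_pos: [0.5407, 0.0363, 0.0623]
tool_rot: [[0.993, 0.115, -0.034], [0.115, -0.993, -0.004], [-0.034, -0.0, -0.999]]
ft_force: [-0.4, -0.1, 0.5]
opening: 0.135
```

```bash
python3 snap.py 8
```

```text
9.0 [0.54066194 0.03633115 0.06226519] [-0.36799452 -0.10974008  0.52449996]
```

View pics/m8.png

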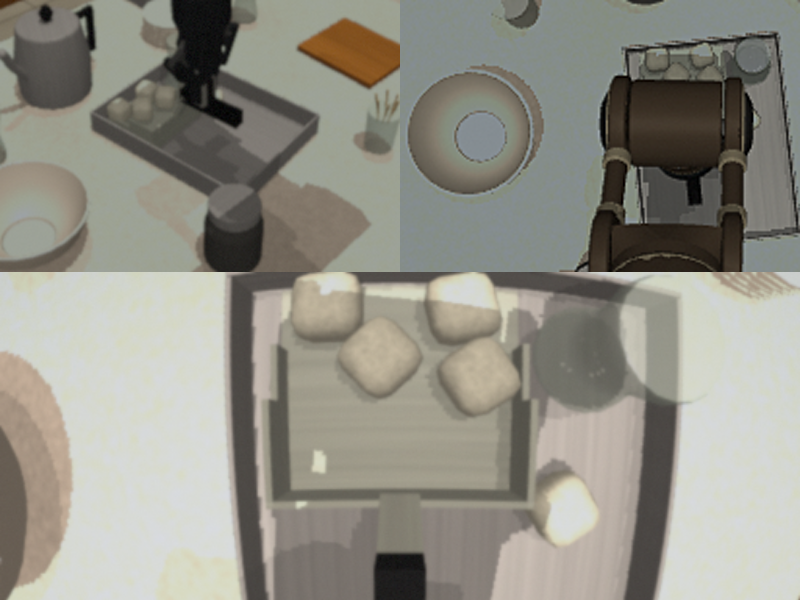

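All four lumps sit on the pan floor. I'll push a last ~2.5 mm, then lift and tilt back.

Run:
```python
from plan import *
A=fromtcp([.543,.0368,.062],TY,2);print(A)
ax=np.array([np.cos(np.radians(TY)),np.sin(np.radians(TY)),0])
def heelpose(h,yaw,t):
    R=Ro.from_euler('ZY',[yaw,t],degrees=True);return (np.array(h)+R.apply([.1,0,0]),yaw,t)
h0=A[0]-Ro.from_euler('ZY',[TY,2],degrees=True).apply([.1,0,0]);print('heel',h0)
seq=[heelpose(h0-ax*b+[0,0,z],TY,t) for t,z,b in[(0,0,0.0),(-3,.001,.001),(-6,.002,.002),(-9,.003,.003),(-12,.005,.004),(-14,.013,.006),(-16,.025,.01),(-18,.04,.015),(-20,.06,.02),(-22,.085,.025),(-25,.11,.03),(-28,.13,.03),(-32,.14,.03),(-35,.14,.03),(-35,.14,.03)]]
show(A,seq)
print(seq[-1])
```

```text
(array([0.68551202, 0.05323879, 0.00095624]), 6.58, 2)
heel [0.58623125 0.04178673 0.00444619]
[-0.002, -0.0002, -0.0016, 0.004, -0.0347, 0.0] step 3mm 2.0deg
[-0.0058, -0.0007, -0.003, 0.01, -0.0867, 0.0] step 4mm 3.0deg
[-0.0095, -0.0011, -0.0046, 0.016, -0.1387, 0.0] step 4mm 3.0deg
[-0.0131, -0.0015, -0.0064, 0.022, -0.1907, 0.0] step 4mm 3.0deg
[-0.0165, -0.0019, -0.0072, 0.028, -0.2427, 0.0] step 4mm 3.0deg
[-0.02, -0.0023, -0.0012, 0.032, -0.2774, 0.0] step 7mm 2.0deg
[-0.0255, -0.0029, 0.0087, 0.036, -0.3121, 0.0] step 11mm 2.0deg
[-0.0318, -0.0037, 0.0216, 0.04, -0.3468, 0.0] step 14mm 2.0deg
[-0.0381, -0.0044, 0.0395, 0.044, -0.3814, 0.0] step 19mm 2.0deg
[-0.0444, -0.0051, 0.0623, 0.048, -0.4161, 0.0] step 24mm 2.0deg
[-0.051, -0.0059, 0.084, 0.054, -0.4681, 0.0] step 23mm 3.0deg
[-0.0526, -0.0061, 0.1005, 0.06, -0.5201, 0.0] step 17mm 3.0deg
[-0.0544, -0.0063, 0.1058, 0.068, -0.5895, 0.0] step 6mm 4.0deg
[-0.0555, -0.0064, 0.1022, 0.074, -0.6415, 0.0] step 4mm 3.0deg
[-0.0555, -0.0064, 0.1022, 0.074, -0.6415, 0.0] step 0mm 0.0deg
(array([0.63780448, 0.04773572, 0.20180383]), 6.58, -35)
```

>>> move_arm:
  increments:
    - [0.0015,0.0002,0,0,0,0]
    - [0.0025,0.0003,0,0,0,0]
    - [0.0025,0.0003,0,0,0,0]

```text
time: 9.45
ee_pos: [0.542, 0.0365, 0.0621]
tool_rot: [[0.993, 0.115, -0.036], [0.115, -0.993, -0.004], [-0.037, -0.0, -0.999]]
ft_force: [-2.5, -0.2, 2.9]
opening: 0.134
```

>>> move_arm:
  increments:
    - [-0.002,-0.0002,0.0,0.004,-0.035,0]
    - [-0.0058,-0.0007,-0.001,0.01,-0.087,0]
    - [-0.0095,-0.0011,-0.002,0.016,-0.139,0]
    - [-0.013,-0.0015,-0.003,0.022,-0.191,0]
    - [-0.0165,-0.0019,-0.003,0.028,-0.243,0]
    - [-0.02,-0.0023,0.001,0.032,-0.277,0]
    - [-0.0255,-0.0029,0.009,0.036,-0.312,0]
    - [-0.0318,-0.0037,0.0216,0.04,-0.347,0]
    - [-0.0381,-0.0044,0.0395,0.044,-0.381,0]
    - [-0.0444,-0.0051,0.0623,0.048,-0.416,0]
    - [-0.051,-0.0059,0.084,0.054,-0.468,0]
    - [-0.0526,-0.0061,0.1005,0.06,-0.52,0]
    - [-0.0544,-0.0063,0.1058,0.068,-0.59,0]
    - [-0.0555,-0.0064,0.1022,0.074,-0.642,0]
    - [-0.0555,-0.0064,0.1022,0.074,-0.642,0]
    - [-0.0555,-0.0064,0.1022,0.074,-0.642,0]

```text
time: 11.05
ee_pos: [0.4862, 0.0302, 0.1634]
tool_rot: [[0.815, 0.114, 0.568], [0.093, -0.993, 0.066], [0.572, -0.001, -0.821]]
ft_force: [-0.3, -0.6, -1.5]
opening: 0.141
```

```bash
python3 snap.py 9; python3 -c "
from h import *;print(robot.observe()['joint_pos'])"
```

```text
11.05 [0.4861689  0.03018731 0.16344678] [-0.25112419 -0.62464124 -1.52795794]
[ -6.94836427 -13.26107051 139.58919701  22.16884841  20.81440067
  57.99103578]
```

View pics/m9.png

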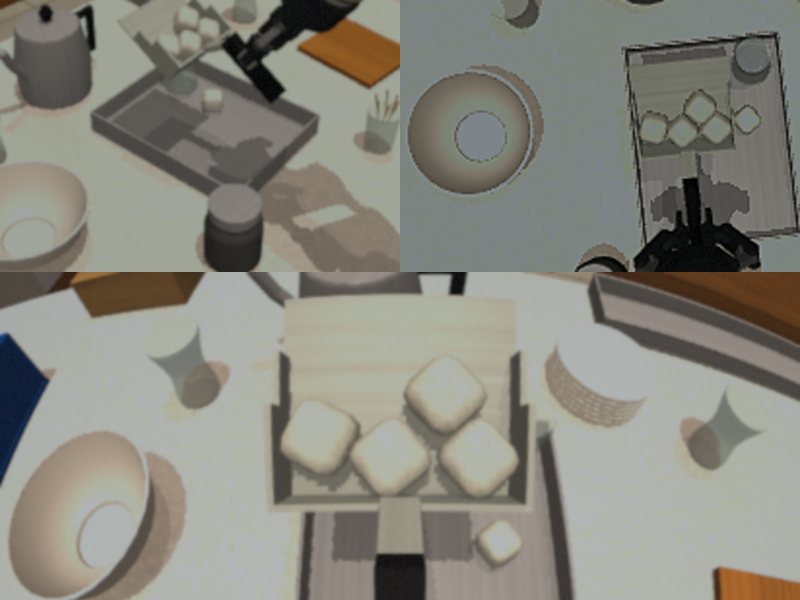

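The scoop is up with all four lumps resting against its rear wall at (320,435), (390,455), (445,393) and (478,457). One lump remains in the tray. The glass and the bowl are undisturbed.

Run:
```python
from plan import *
A=fromtcp([.543-.0555,.0368-.0064,.062+.1022],TY,-34.95+.0)
B=([.5282,.2887,.19],28.7,-15)
show(A,interp(A,B,16));print()
def l(z,t,b=0): 
    c=np.array([np.cos(np.radians(28.7)),np.sin(np.radians(28.7)),0]);return (np.array([.5282,.2887,z])+c*b,28.7,t)
seq=[l(.175,-10),l(.16,-5),l(.145,0),l(.13,5),l(.115,10),l(.10,14),l(.09,18),l(.082,22)]
show(B,seq);print();C=seq[-1]
show(C,[l(.08,t) for t in range(25,62,3)])
for t in(22,40,58): print(pose(*l(.08,t))[0])
```

```text
[-0.0072, 0.0113, 0.0026, -0.0028, 0.0216, 0.0241] step 14mm 1.9deg
[-0.0142, 0.0226, 0.0052, -0.006, 0.0431, 0.0483] step 14mm 1.9deg
[-0.021, 0.034, 0.0078, -0.0098, 0.0646, 0.0724] step 13mm 1.9deg
[-0.0277, 0.0453, 0.0104, -0.0141, 0.0859, 0.0965] step 13mm 1.9deg
[-0.0342, 0.0566, 0.013, -0.019, 0.1072, 0.1205] step 13mm 1.9deg
[-0.0405, 0.0679, 0.0157, -0.0243, 0.1284, 0.1446] step 13mm 1.9deg
[-0.0467, 0.0793, 0.0183, -0.0302, 0.1495, 0.1686] step 13mm 1.9deg
[-0.0527, 0.0907, 0.021, -0.0366, 0.1705, 0.1925] step 13mm 1.9deg
[-0.0586, 0.1021, 0.0236, -0.0435, 0.1914, 0.2165] step 13mm 1.9deg
[-0.0643, 0.1136, 0.0263, -0.0509, 0.2121, 0.2403] step 13mm 1.9deg
[-0.0698, 0.1251, 0.0289, -0.0588, 0.2328, 0.2641] step 13mm 1.9deg
[-0.0752, 0.1367, 0.0316, -0.0673, 0.2533, 0.2879] step 13mm 1.9deg
[-0.0804, 0.1484, 0.0343, -0.0762, 0.2736, 0.3116] step 13mm 1.9deg
[-0.0855, 0.1601, 0.0369, -0.0857, 0.2939, 0.3352] step 13mm 1.9deg
[-0.0905, 0.1719, 0.0396, -0.0957, 0.314, 0.3587] step 13mm 1.9deg
[-0.0953, 0.1838, 0.0422, -0.1062, 0.3339, 0.3821] step 13mm 1.9deg

[0.0018, 0.001, -0
[... 707 characters left out ...]
06, 0.1837, 0.0] step 8mm 3.0deg
[0.0276, 0.0151, 0.0239, -0.1257, 0.2296, 0.0] step 8mm 3.0deg
[0.0337, 0.0185, 0.028, -0.1509, 0.2756, 0.0] step 8mm 3.0deg
[0.0401, 0.0219, 0.0318, -0.176, 0.3215, 0.0] step 8mm 3.0deg
[0.0466, 0.0255, 0.0351, -0.2012, 0.3674, -0.0] step 8mm 3.0deg
[0.0533, 0.0292, 0.0381, -0.2263, 0.4133, 0.0] step 8mm 3.0deg
[0.0601, 0.0329, 0.0407, -0.2514, 0.4593, 0.0] step 8mm 3.0deg
[0.067, 0.0367, 0.0429, -0.2766, 0.5052, -0.0] step 8mm 3.0deg
[0.074, 0.0405, 0.0446, -0.3017, 0.5511, 0.0] step 8mm 3.0deg
[0.081, 0.0444, 0.046, -0.3269, 0.5971, 0.0] step 8mm 3.0deg
[0.42826912 0.23398944 0.18642756]
[0.4620076  0.25246072 0.21642409]
[0.50222546 0.27447935 0.23306648]
```

>>> move_arm:
  increments:
    - [-0.0036,0.0057,0.0013,-0.0014,0.0108,0.012]
    - [-0.0107,0.017,0.0039,-0.0044,0.0324,0.0362]
    - [-0.0176,0.0283,0.0065,-0.0079,0.0539,0.0604]
    - [-0.0277,0.0453,0.0104,-0.0141,0.0859,0.0965]
    - [-0.0342,0.0566,0.013,-0.019,0.1072,0.1205]
    - [-0.0405,0.0679,0.0157,-0.0243,0.1284,0.1446]
    - [-0.0467,0.0793,0.0183,-0.0302,0.1495,0.1686]
    - [-0.0527,0.0907,0.021,-0.0366,0.1705,0.1925]
    - [-0.0586,0.1021,0.0236,-0.0435,0.1914,0.2165]
    - [-0.0643,0.1136,0.0263,-0.0509,0.2121,0.2403]
    - [-0.0698,0.1251,0.0289,-0.0588,0.2328,0.2641]
    - [-0.0752,0.1367,0.0316,-0.0673,0.2533,0.2879]
    - [-0.0804,0.1484,0.0343,-0.0762,0.2736,0.3116]
    - [-0.0855,0.1601,0.0369,-0.0857,0.2939,0.3352]
    - [-0.0905,0.1719,0.0396,-0.0957,0.314,0.3587]
    - [-0.0935,0.1795,0.0413,-0.102,0.327,0.374]
    - [-0.0953,0.1838,0.0422,-0.1062,0.3339,0.3821]
    - [-0.0953,0.1838,0.0422,-0.1062,0.3339,0.3821]
    - [-0.0953,0.1838,0.0422,-0.1062,0.3339,0.3821]

```text
time: 13.1
ee_pos: [0.3916, 0.2137, 0.2063]
tool_rot: [[0.847, 0.48, 0.228], [0.464, -0.877, 0.124], [0.259, 0.0, -0.966]]
ft_force: [0.9, 0.0, -2.5]
opening: 0.139
```

```bash
cat > snap2.py <<'E'
from h import *
import sys
t=sys.argv[1]
s=robot.observe();print(s['time'],s['ee_pos'],s['ft_force'],s['joint_pos'])
p,d=robot.capture('side');a=cv2.resize(p[130:390,60:400],(400,300),interpolation=cv2.INTER_CUBIC)
q,d=robot.capture('wrist');np.savez('w%s.npz'%t,p=q,d=d,pos=s['ee_pos'],R=s['tool_rot']);q=cv2.resize(q,(400,300))
p,d=robot.capture('top');b=cv2.resize(p[90:300,60:340],(400,300),interpolation=cv2.INTER_CUBIC)
cv2.imwrite('pics/m%s.png'%t,np.vstack([np.hstack([a,b]),np.hstack([q,0*q])]))
E
python3 snap2.py 10
```

```text
13.1 [0.39163692 0.21370774 0.20634196] [ 0.87977009  0.01889981 -2.48856314] [ 21.65033731 -13.03419413 127.42045475   2.32821129  50.71431797
  81.71707846]
```

View pics/m10.png

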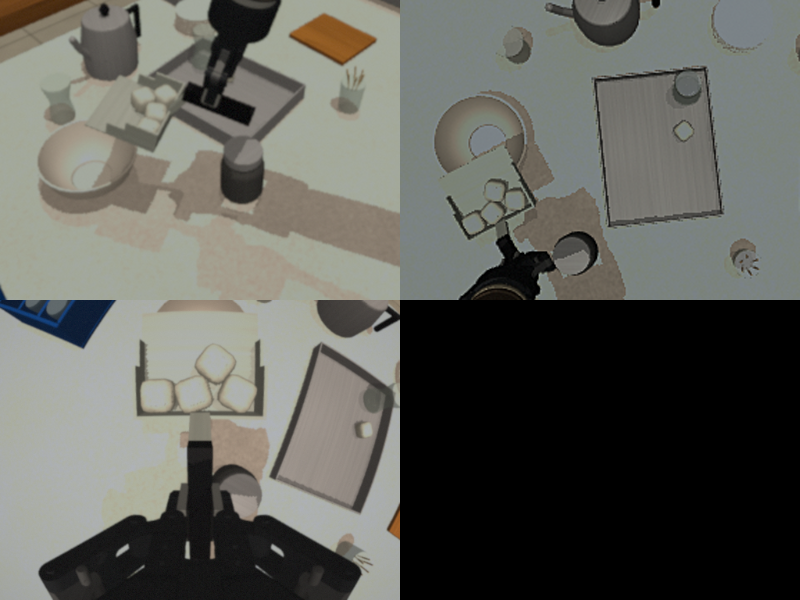

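Wrist view: the bowl's arc is centred ahead of the lip at column ~200, and all four lumps are at the rear. Pouring now.

>>> move_arm:
  increments:
    - [0.0018,0.001,-0.0016,-0.042,0.0765,0]
    - [0.0046,0.0025,-0.0033,-0.084,0.153,0]
    - [0.0084,0.0046,-0.0054,-0.126,0.23,0]
    - [0.0131,0.0072,-0.008,-0.168,0.306,0]
    - [0.0188,0.0103,-0.011,-0.2095,0.383,0]
    - [0.024,0.0132,-0.0169,-0.243,0.444,0]
    - [0.0298,0.0163,-0.019,-0.277,0.505,0]
    - [0.0361,0.0197,-0.02,-0.31,0.566,0]
    - [0.0361,0.0197,-0.022,-0.31,0.566,0]

```text
time: 14.15
ee_pos: [0.4303, 0.2344, 0.1829]
tool_rot: [[0.815, 0.48, -0.326], [0.445, -0.877, -0.179], [-0.372, 0.0, -0.928]]
ft_force: [-0.9, -0.0, -2.9]
opening: 0.143
```

```bash
python3 snap2.py 11
```

```text
14.15 [0.43030488 0.2343671  0.18290079] [-0.914579   -0.02868357 -2.94857098] [24.54935118 19.61112615 97.35301169 -1.54732225 84.83245694 86.32880419]
```

View pics/m11.png

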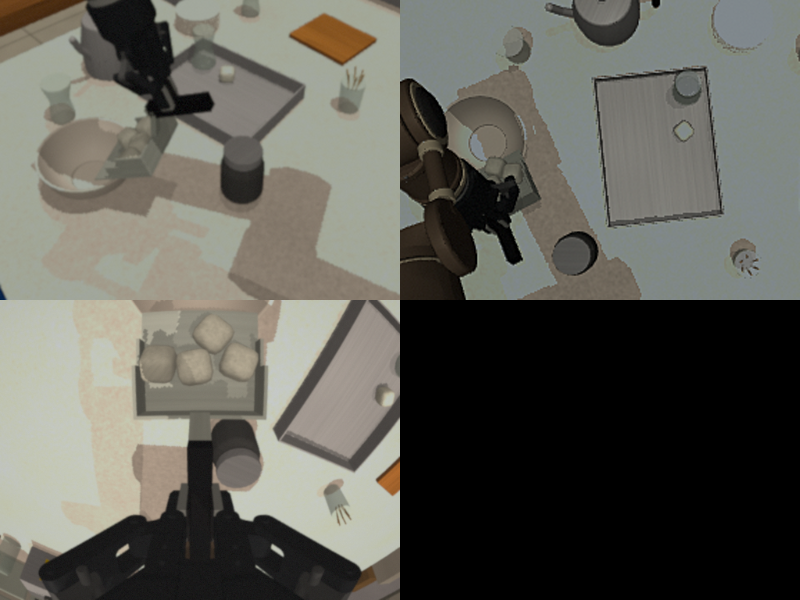

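The lumps have begun to slide and the lip is inside the rim. I'll continue the tilt.

>>> move_arm:
  increments:
    - [0.005,0.0027,0.004,-0.025,0.046,0]
    - [0.0103,0.0056,0.009,-0.05,0.092,0]
    - [0.0158,0.0087,0.0145,-0.0754,0.138,0]
    - [0.0216,0.0118,0.0194,-0.1006,0.184,0]
    - [0.0276,0.0151,0.024,-0.126,0.23,0]
    - [0.0337,0.0185,0.028,-0.151,0.2756,0]
    - [0.0401,0.0219,0.032,-0.176,0.3215,0]
    - [0.0466,0.0255,0.035,-0.201,0.3674,0]
    - [0.0466,0.0255,0.035,-0.201,0.3674,0]
    - [0.0466,0.0255,0.035,-0.201,0.3674,0]

```text
time: 15.3
ee_pos: [0.4743, 0.259, 0.2199]
tool_rot: [[0.612, 0.48, -0.629], [0.335, -0.877, -0.344], [-0.717, 0.0, -0.697]]
ft_force: [-0.4, -0.5, -2.3]
opening: 0.136
```

```bash
python3 snap2.py 12
```

```text
15.3 [0.47429522 0.25895037 0.21991942] [-0.35632718 -0.53040525 -2.34622245] [ 25.467868    39.55727016  72.31836454  -2.53017027 113.86123132
  86.72874792]
```

View pics/m12.png

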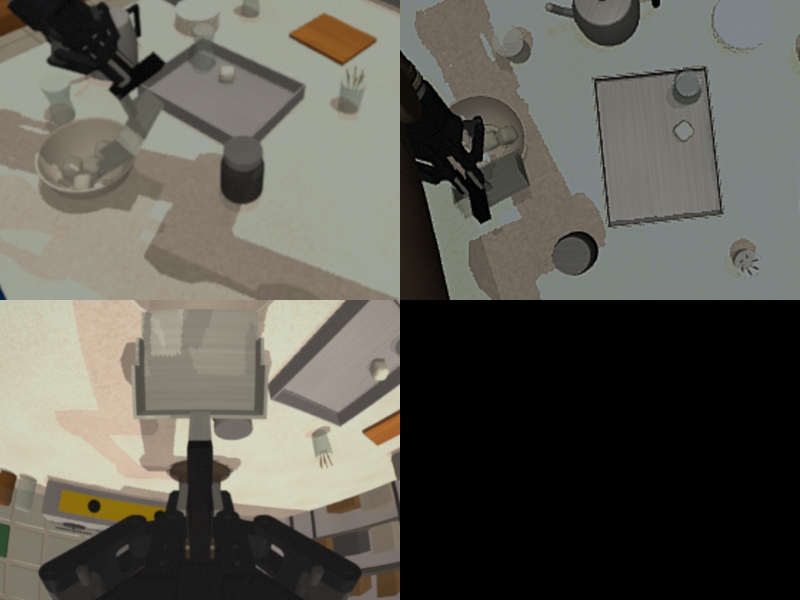

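The pan is empty. The side view shows the lumps heaped in the bowl around (85,170), and the bowl has not moved. Retreating and travelling to the board.

Run:
```python
from plan import *
D=fromtcp([.4749,.2595,.2174],28.7,46.05);print(D[0])
c=np.array([np.cos(np.radians(28.7)),np.sin(np.radians(28.7)),0])
E=(D[0]+[0,0,.03],28.7,44);F=(D[0]-c*.03+[0,0,.08],28.7,32);Gp=(D[0]-c*.05+[0,0,.09],28.7,0)
show(D,[E]+interp(E,F,2)+interp(F,Gp,5));print()
H=fromtcp([.4346,-.2766,.188],-16.85)
p,_=pose(*Gp);print(p)
show(Gp,[ (lambda k:(np.array(fromtcp(p+(np.array([.4346,-.2766,.188])-p)*k,28.7-45.55*k)[0]),28.7-45.55*k,0))(k) for k in np.linspace(0,1,15)[1:]])
```

```text
[0.5281116 0.2886325 0.0737822]
[-0.0045, -0.0024, 0.0277, 0.0172, -0.0314, 0.0] step 28mm 2.1deg
[-0.0303, -0.0166, 0.0451, 0.0675, -0.1232, 0.0] step 34mm 6.0deg
[-0.0553, -0.0303, 0.061, 0.1178, -0.2151, -0.0] step 33mm 6.0deg
[-0.0705, -0.0386, 0.0518, 0.1714, -0.3131, 0.0] step 20mm 6.4deg
[-0.0845, -0.0463, 0.0411, 0.225, -0.411, 0.0] step 19mm 6.4deg
[-0.0972, -0.0532, 0.0292, 0.2787, -0.509, 0.0] step 19mm 6.4deg
[-0.1085, -0.0594, 0.0163, 0.3323, -0.607, 0.0] step 18mm 6.4deg
[-0.1183, -0.0648, 0.0024, 0.386, -0.705, 0.0] step 18mm 6.4deg

[0.35662952 0.1947488  0.2197822 ]
[0.0056, -0.0337, -0.0023, 0.0, 0.0, -0.0568] step 34mm 3.3deg
[0.0111, -0.0673, -0.0045, 0.0, 0.0, -0.1136] step 34mm 3.3deg
[0.0167, -0.101, -0.0068, 0.0, 0.0, -0.1704] step 34mm 3.3deg
[0.0223, -0.1347, -0.0091, 0.0, 0.0, -0.2271] step 34mm 3.3deg
[0.0278, -0.1683, -0.0114, 0.0, 0.0, -0.2839] step 34mm 3.3deg
[0.0334, -0.202, -0.0136, 0.0, 0.0, -0.3407] step 34mm 3.3deg
[0.039, -0.2357, -0.0159, 0.0, 0.0, -0.3975] step 34mm 3.3deg
[0.0446, -0.2693, -0.0182, 0.0, 0.0, -0.4543] step 34mm 3.3deg
[0.0501, -0.303, -0.0204, 0.0, 0.0, -0.5111] step 34mm 3.3deg
[0.0557, -0.3367, -0.0227, 0.0, 0.0, -0.5679] step 34mm 3.3deg
[0.0613, -0.3703, -0.025, 0.0, 0.0, -0.6246] step 34mm 3.3deg
[0.0668, -0.404, -0.0272, 0.0, 0.0, -0.6814] step 34mm 3.3deg
[0.0724, -0.4377, -0.0295, 0.0, 0.0, -0.7382] step 34mm 3.3deg
[0.078, -0.4713, -0.0318, 0.0, 0.0, -0.795] step 34mm 3.3deg
```

>>> move_arm:
  increments:
    - [-0.0045,-0.0024,0.028,0.017,-0.031,0]
    - [-0.03,-0.0166,0.045,0.0675,-0.123,0]
    - [-0.055,-0.03,0.061,0.118,-0.215,0]
    - [-0.0705,-0.0386,0.052,0.171,-0.313,0]
    - [-0.0845,-0.0463,0.041,0.225,-0.411,0]
    - [-0.097,-0.053,0.029,0.279,-0.509,0]
    - [-0.1085,-0.0594,0.016,0.332,-0.607,0]
    - [-0.1183,-0.0648,0.0024,0.386,-0.705,0]
    - [-0.1183,-0.0648,0.0024,0.386,-0.705,0]

```text
time: 16.35
ee_pos: [0.3464, 0.1902, 0.2173]
tool_rot: [[0.877, 0.48, -0.009], [0.48, -0.877, -0.003], [-0.009, -0.001, -1.0]]
ft_force: [-1.1, -0.9, -1.7]
opening: 0.136
```

```bash
python3 snap2.py 13
python3 - <<'E'
from h import *
p,d=robot.capture('top');C=cloud('top',d);np.savez('top2.npz',p=p,d=d)
m=(C[...,2]>0.058)&(C[...,2]<0.075)&(np.hypot(C[...,0]-.57,C[...,1]-.31)<.09)
q=C[m][:,:2];A=np.c_[2*q,np.ones(len(q))];s=np.linalg.lstsq(A,(q**2).sum(1),rcond=None)[0];print('bowl',s[:2],np.sqrt(s[2]+s[:2]@s[:2]))
cv2.imwrite('pics/t2.png',cv2.resize(p[140:240,70:210],None,fx=5,fy=5,interpolation=cv2.INTER_CUBIC))
E
```

```text
16.35 [0.34642391 0.19017573 0.21734931] [-1.08631268 -0.9174551  -1.68771939] [ 2.24368097e+01 -9.18062067e+00  1.21571203e+02  1.13076710e-02
  6.81532120e+01  8.37434814e+01]
bowl [0.56747294 0.31045135] 0.07574746881265224
```

View pics/m13.png

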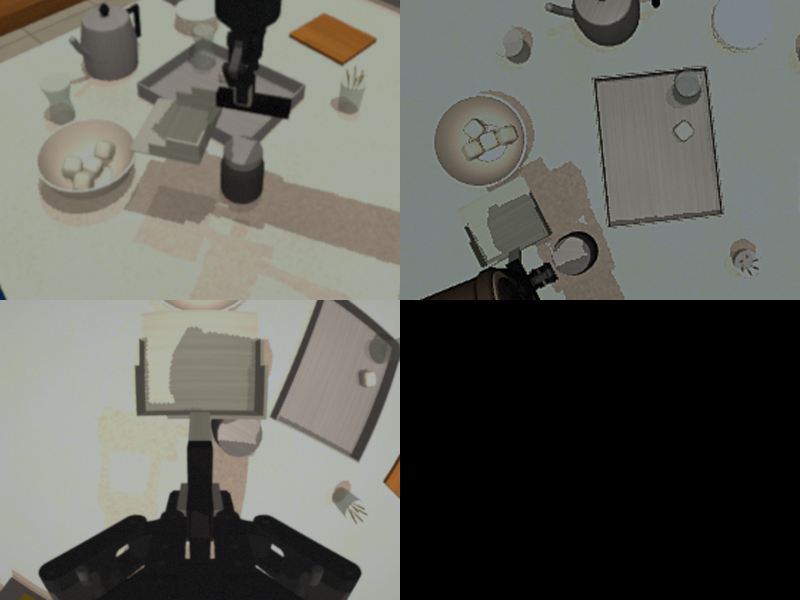

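View pics/t2.png

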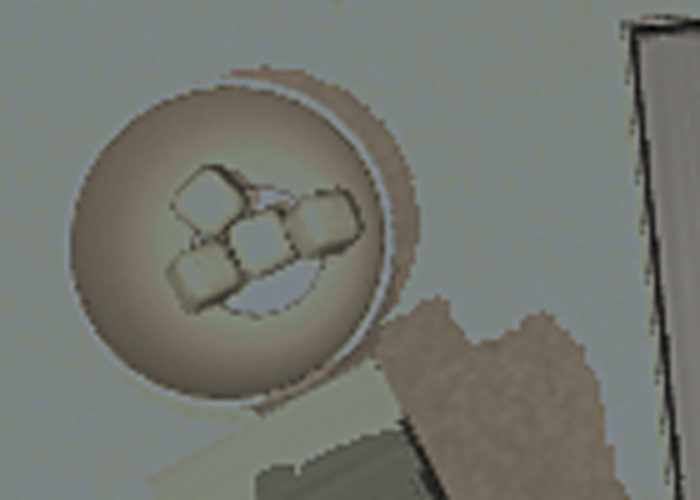

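All four lumps are in the bowl at (207,202), (262,240), (325,220) and (205,275). The bowl centre is unchanged (0.5675, 0.3105). Carrying the scoop back to the board.

>>> move_arm:
  increments:
    - [0.003,-0.017,-0.001,0,0,-0.03]
    - [0.008,-0.05,-0.0035,0,0,-0.085]
    - [0.014,-0.084,-0.006,0,0,-0.142]
    - [0.0195,-0.118,-0.008,0,0,-0.2]
    - [0.025,-0.151,-0.01,0,0,-0.256]
    - [0.031,-0.185,-0.0125,0,0,-0.312]
    - [0.036,-0.219,-0.015,0,0,-0.37]
    - [0.042,-0.252,-0.017,0,0,-0.426]
    - [0.0474,-0.286,-0.019,0,0,-0.483]
    - [0.053,-0.32,-0.0216,0,0,-0.54]
    - [0.0585,-0.354,-0.024,0,0,-0.596]
    - [0.064,-0.387,-0.026,0,0,-0.653]
    - [0.0696,-0.421,-0.028,0,0,-0.71]
    - [0.0752,-0.4545,-0.031,0,0,-0.766]
    - [0.078,-0.4713,-0.032,0,0,-0.795]
    - [0.078,-0.4713,-0.032,0,0,-0.795]
    - [0.078,-0.4713,-0.032,0,0,-0.795]
    - [0.078,-0.4713,-0.032,0,0,-0.795]

```text
time: 18.35
ee_pos: [0.4343, -0.2759, 0.1899]
tool_rot: [[0.957, -0.289, 0.002], [-0.289, -0.957, 0.0], [0.001, -0.001, -1.0]]
ft_force: [-0.7, -0.2, -0.9]
opening: 0.135
```

Run:
```python
from h import *
s=robot.observe();print(s['time'],s['ee_pos'],s['tool_rot'],s['ft_force'],s['opening'])
p,d=robot.capture('wrist');cv2.imwrite('pics/w14.png',p)
```

```text
18.35 [ 0.43429667 -0.27588195  0.18988147] [[ 9.57441690e-01 -2.88621910e-01  1.67412384e-03]
 [-2.88622890e-01 -9.57442786e-01  3.71651039e-04]
 [ 1.49561117e-03 -8.39024661e-04 -9.99998530e-01]] [-0.66348132 -0.19355323 -0.86594006] 0.13503352064948526
```

View pics/w14.png

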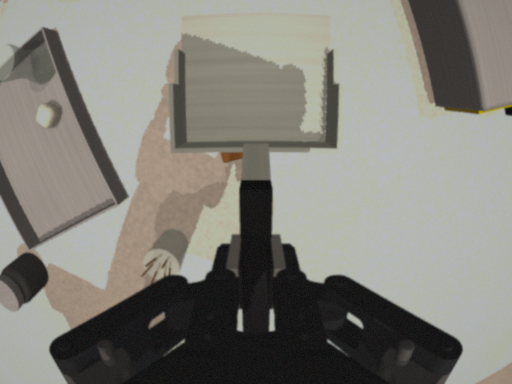

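The scoop is nearly unchanged in the hand: the lip is at row 15 against 12 before, or about 0.8° lip-up. I'll compensate and lower it.

>>> move_arm:
  increments:
    - [0,0,-0.02,0.004,0.0134,0]
    - [0,0,-0.05,0.004,0.0134,0]
    - [0,0,-0.08,0.004,0.0134,0]
    - [0,0,-0.1,0.004,0.0134,0]
    - [0,0,-0.11,0.004,0.0134,0]
    - [0,0,-0.115,0.004,0.0134,0]
    - [0,0,-0.117,0.004,0.0134,0]
    - [0,0,-0.117,0.004,0.0134,0]

```text
time: 19.2
ee_pos: [0.435, -0.2773, 0.0739]
tool_rot: [[0.957, -0.29, -0.01], [-0.29, -0.957, 0.002], [-0.01, 0.001, -1.0]]
ft_force: [0.6, -0.8, -1.1]
opening: 0.14
```

>>> move_arm:
  increments:
    - [0,0,-0.001,0,0,0]
    - [0,0,-0.002,0,0,0]
    - [0,0,-0.002,0,0,0]

```text
time: 19.5
ee_pos: [0.4344, -0.2772, 0.0714]
tool_rot: [[0.957, -0.29, -0.01], [-0.29, -0.957, 0.003], [-0.011, 0.0, -1.0]]
ft_force: [-0.4, 0.2, -1.3]
opening: 0.14
```

>>> move_arm:
  increments:
    - [0,0,-0.001,0,0,0]
    - [0,0,-0.002,0,0,0]
    - [0,0,-0.002,0,0,0]
    - [0,0,-0.002,0,0,0]

```text
time: 19.9
ee_pos: [0.4343, -0.2771, 0.0692]
tool_rot: [[0.957, -0.29, -0.011], [-0.29, -0.957, 0.003], [-0.011, 0.0, -1.0]]
ft_force: [-1.3, -0.7, 0.2]
opening: 0.142
```

Run:
```python
from h import *
s=robot.observe();print(s['time'],s['ee_pos'],s['ft_force'],s['opening'])
p,d=robot.capture('side');cv2.imwrite('pics/s15.png',cv2.resize(p[100:240,260:460],(800,560),interpolation=cv2.INTER_CUBIC))
```

```text
19.9 [ 0.43429152 -0.27714571  0.06915475] [-1.27509159 -0.66381381  0.23733555] 0.1421620580440185
```

View pics/s15.png

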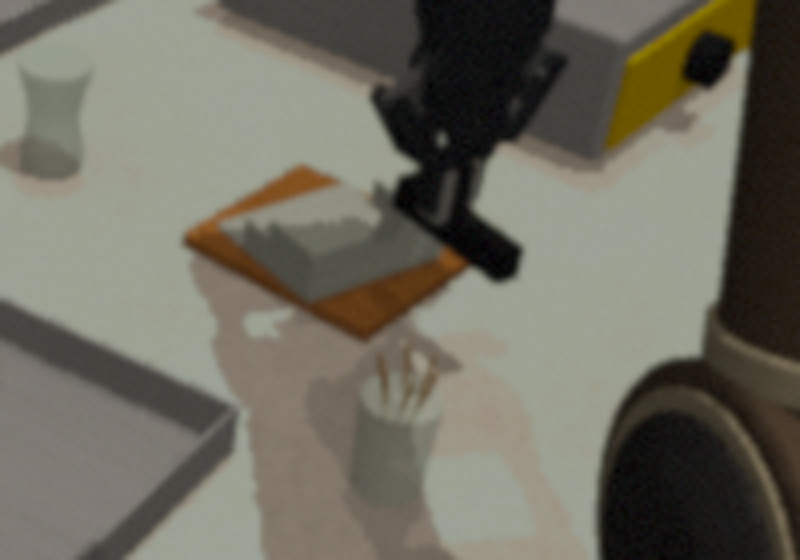

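The pan lies on the board and the force is coming up to contact. I'll press a last millimetre and release.

>>> move_arm:
  increments:
    - [0,0,-0.001,0,0,0]
    - [0,0,-0.001,0,0,0]
    - [0,0,-0.001,0,0,0]

```text
time: 20.25
ee_pos: [0.4343, -0.2772, 0.069]
tool_rot: [[0.957, -0.29, -0.011], [-0.29, -0.957, 0.003], [-0.012, 0.0, -1.0]]
ft_force: [-3.0, 1.3, 7.2]
opening: 0.138
```

>>> move_arm:
  increments:
    - [0,0,0,0,0,0]
    - [0,0,0,0,0,0]
    - [0,0,0,0,0,0]
    - [0,0,0,0,0,0]
    - [0,0,0,0,0,0]
    - [0,0,0,0,0,0]
    - [0,0,0,0,0,0]
    - [0,0,0,0,0,0]
  hand: 0.6

```text
time: 21.05
ee_pos: [0.4342, -0.277, 0.068]
tool_rot: [[0.957, -0.29, -0.011], [-0.29, -0.957, 0.003], [-0.012, 0.0, -1.0]]
ft_force: [-0.5, -0.6, -0.0]
opening: 0.799
```

>>> move_arm:
  increments:
    - [0,0,0.01,0,0,0]
    - [0,0,0.03,0,0,0]
    - [0,0,0.06,0,0,0]
    - [0,0,0.1,0,0,0]
    - [0,0,0.13,0,0,0]
    - [-0.03,0,0.15,0,0,0]
    - [-0.07,0,0.16,0,0,0]
    - [-0.1,0,0.16,0,0,0]
    - [-0.1,0,0.16,0,0,0]
    - [-0.1,0,0.16,0,0,0]

```text
time: 22.05
ee_pos: [0.3342, -0.2772, 0.2288]
tool_rot: [[0.957, -0.291, -0.009], [-0.291, -0.957, 0.002], [-0.009, 0.001, -1.0]]
ft_force: [0.8, -0.1, 1.2]
opening: 0.804
```

Run:
```python
from h import *
np.set_printoptions(precision=4,suppress=True)
s=robot.observe();print(s['time'],s['ee_pos'],s['ft_force'],s['opening'])
p,d=robot.capture('side');cv2.imwrite('pics/s16.png',cv2.resize(p,(800,600)))
p,d=robot.capture('top');cv2.imwrite('pics/t16.png',cv2.resize(p,(800,600)))
C=cloud('top',d);C0=cloud('top',np.load('top0.npz')['d'])
for u,v in[(368,205),(365,215),(380,205),(355,205),(363,185+10)]: print(C[v,u],C0[v,u])
p,d=robot.capture('wrist');cv2.imwrite('pics/w16.png',p)
```

```text
22.05 [ 0.3342 -0.2772  0.2288] [ 0.8494 -0.1287  1.1762] 0.8038712215455572
[ 0.535  -0.3068  0.0123] [ 0.5348 -0.3051  0.0187]
[ 0.51   -0.2986  0.014 ] [ 0.51   -0.2988  0.0132]
[ 0.5352 -0.3359  0.0157] [ 0.5352 -0.3364  0.014 ]
[ 0.5347 -0.2742  0.0125] [ 0.5344 -0.2724  0.0201]
[ 0.56   -0.2946  0.0119] [ 0.56   -0.2946  0.0118]
```

View pics/t16.png

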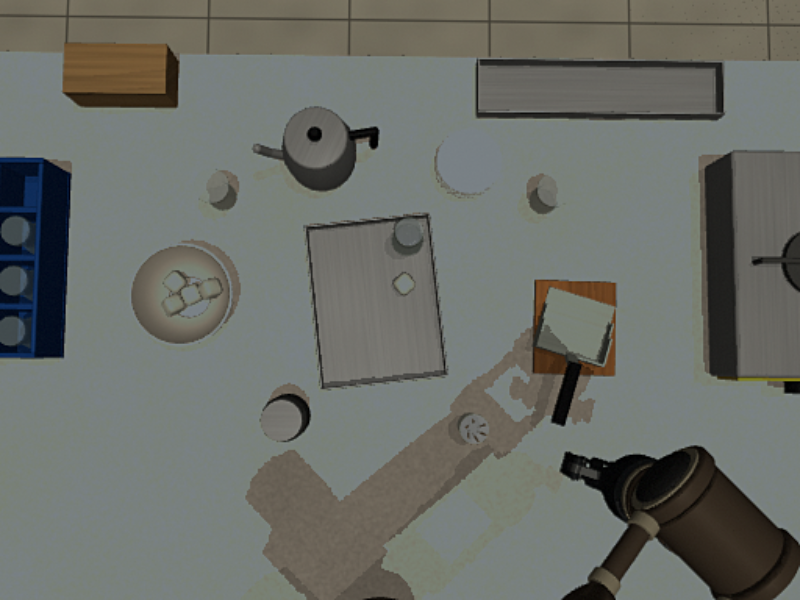

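View pics/s16.png

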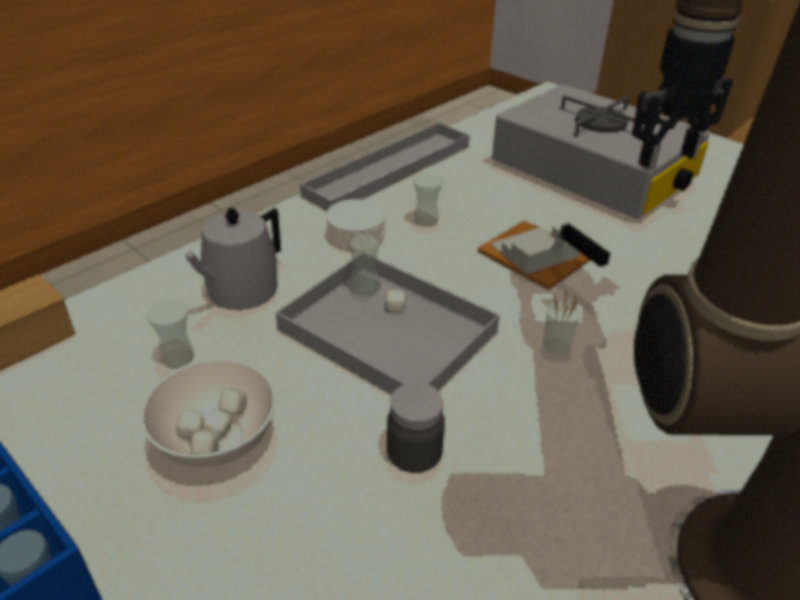

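View pics/w16.png

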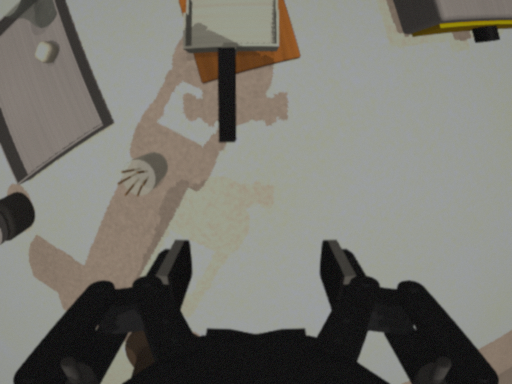

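Final views: four lumps are in the bowl (top view, around (190,293)) and the fifth is in the tray at (403,284). The glass is upright in the tray. The scoop lies flat on the board at (577,325) with the gripper clear, and the other things have not moved. Handing in.

```bash
python3 -c "
from rig import robot
print(robot.close_job())"
```

```text
the job is handed in; nothing more can be done
None
```

I brought four of the five sugar lumps to the bowl in one scoop pass and laid the scoop back on its board. The job was handed in at about 22 s of robot time.

**Last checks:**
- **Lumps:** the top and side views show four lumps in the bowl and the fifth still in the tray. None were spilled, and the gripper stayed clear of them.
- **Bowl:** after the pour its centre measured within 0.1 mm of where it started.
- **Glass and other things:** the glass in the tray is upright where it was. By eye, nothing else on the counter moved.
- **Scoop:** it lies flat on the board at about its old pose. Depth readings on the pan floor were 12–16 mm against 14 mm expected, which is within sensor noise.
- **Forces:** wrist force readings at the end of each move stayed below about 8 N.

**Disagreements:** the handle turned about 0.8° in the fingers during scooping, and I corrected for it before setting the scoop down. The measured hand position was about 10 mm off the commanded one just after the fast retreat from the bowl, and it had settled by the next move.

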